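Hold the featherboard against the stock while the knobs are tightened

ROBOT

A 6-joint arm with a two-finger parallel gripper is mounted at the origin on a cart in front of the work surface, level with it; the furniture and walls round the work are solid. World frame = base frame: x ahead of the robot, y to its left, z up, the work surface at z = 0. Lengths are in mm, angles in rad, forces in N, time in s.
With the tool pointing down it reaches from about 300 to 775 mm from the base axis. Payload 14.6 kg.
Tool frame: the origin (TCP) lies between the finger pads; the fingertips stand manip.tip_reach ahead of it and the grasp point (between the pads) lies 5 mm behind it (manip.tip_reach is the distance from the TCP to the fingertips, in mm); z points along the fingers, y is the line along which they close (so a half turn about z gives the same grasp; the last joint's range is limited). The gripper opens to 94 mm and grips with 3 to 60 N. Pads are 16 mm wide; open, the fingers measure 119 mm over their backs; the gripper's body (75 mm by 177 mm) begins 78 mm behind the grasp point.
Start: joints at [-1.378, 0.3, 1.521, -0, 1.321, -0.067], TCP at [141.281, -531.535, 219.446] pointing down, gripper open.
Joint ranges: [-3.03, 3.03], [-0.79, 2.21], [0.23, 2.52], [-1.04, 4.18], [0, 3.07], [-2.55, 2.55]. Speed limits (rad/s): [2.22, 2.22, 2.57, 3.14, 3.14, 3.14].

INTERFACE

Orientations are given as [roll, pitch, yaw] about the fixed x, y, z axes, in that order (R = Rz(yaw) Ry(pitch) Rx(roll)).
In Python, from cell import manip gives the robot as it stands. The module is installed in compiled form; this text tells all that it offers.
- The arm moves only by the shell command python3 -m creep 'ROWS' [FORCE]. ROWS is JSON, a list of rows, each a list of 3 entries, a list of its own where there are three numbers: the opening, from -1 (shut) to 1 (fully open), then the shift along the tool's x, y, z in cm, then the turn about the tool's z in units of 5 degrees (1.0 is 5 degrees). In form: [[grip, [tx, ty, tz], roll], ...]. A call has 1 to 12 rows; each row is the pose to reach, as a shift and turn from the pose commanded when the call began, along the tool's axes at that moment; what a row does not reach only later rows make up. A row lasts 1/10 s, in which the tool goes at most 50 mm and 8.59 degrees, less where a joint would pass 70% of its speed; a pose out of reach is approached as far as the arm can. A call with a gripper value outside its range is refused whole. The fingers move at their own pace and stop on an object; FORCE is the grip in N (left out, the last holds). Time passes only in rows, so rows that repeat a pose let the fingers close. It gives the time, the measured TCP pose, the force, the opening and the grip force at its end, in the units of the state.
- manip.read_state(): the state, without advancing time (a new reading comes with each control period).
- manip.camera(name): name is "scene" or "top" or "wrist"; returns the picture (384x512x3 uint8, red, green, blue); there is no depth.
- manip.camera_params(name): a dict with "fovy" (degrees; the focal length in pixels is half the picture's height over the tangent of half this angle, whatever the lens; pixels are square), "cx", "cy" (the principal point, pixels), "origin" and "attitude" of the camera in the world. Camera axes: x right, y down, z forward; pixel columns grow to the right and rows downward; lengths in mm; the calibration is good to about 2 mm. A picture is of the moment at which its call begins: read the wrist's pose just before it. camera_params takes no time and is no camera call; for the wrist camera it gives the pose at the moment of the call.
- manip.sign_off(): hands the job in; it is judged then, once.
The state is a dict: "clock": time; "joints": joint angles; "qd": joint speeds; "effort": joint torques, N m; "eef_pos": TCP position; "eef_rot": TCP orientation; "wrist_force": force on the tool from outside, world axes, zero at the start; "moment": the same for the moment, N m; "finger_gap": finger opening in mm; "finger_force": force on a finger pad.
Only numpy, scipy, OpenCV 4.12 (cv2) and the standard library are available. Lean on these libraries where they do the work, as an engineer would, in place of code of your own. Each camera call takes 0.05 s, during which the arm holds its last target. There are 200 camera calls.

TASK

Set up the feed board for the next run: lay the brown sawn offcut, 50 mm wide, flat on the wooden board with its long side along the aluminium fence, centred in front of the feathers of the yellow featherboard, and let go of it. Then slide the featherboard forward so that its feathers press the offcut tight against the fence with about 10 newtons (feathers bent by about 6 mm), and finish while still holding that steady push, so that I can tighten the two black knobs. Do not crush the feathers, and leave the tape measure, the tin and the white moulding where they are.

Things in the scene. Friction and masses are not known exactly. Their poses are not given: they have to be found in the camera images.
- feed_board: fixed pale wooden board 300 x 200 mm, 12 mm thick, with a fence and a yellow featherboard. Origin: centre of its underside; x (300 mm) points from featherboard to fence, roughly to the robot's right; y along the fence, z up. Work face at z = 12 mm. Two black star knobs (44 mm across, loosened, fixed in place) stand over the featherboard at (-22, +-28) mm, tops at z = 54 mm
- fence: low aluminium fence 22 x 200 mm, 16 mm high, fixed across the right-hand (+x) end of the board. Origin: middle of the lower edge of its working face, at board (125, 0, 12) mm; axes as the board's. The face looks towards -x
- feather_tips (a point): middle of the row of seven slanting feather tips (unbent), 9 mm above the board's work face; moves with the featherboard. 153 mm in front of the tail point and 14 mm to +y of it. The row spans 66 mm along y. The feathers are sprung and slippery: pressed back by the offcut the row gives about 1.7 N per mm, at most 17 mm
- feather_tail (a point): middle of the featherboard's tail, 9 mm above the board's work face: a yellow tongue 40 mm wide (board y), 18 mm high, 40 mm long; its rear end is 17 mm behind this point (-x), the featherboard's body begins 22 mm in front of it. Pinch it from above across its 40 mm or push on its rear end
- featherboard (a joint): travel of the yellow plastic featherboard (body 95 x 100 mm, 18 mm thick, slotted over two studs) along board +x to the fence, m, 0 fully back to 0.062; about 1 N of friction, cannot lift or turn; starts 0 to 0.01. With the offcut tight on the fence its feathers touch at 0.045 and are bent by (travel - 0.045)
- stock_offcut: brown sawn timber offcut, 50 x 120 x 30 mm, about 0.1 kg, starts lying flat on the steel bench top to the left of the board. Origin: centre of its underside; x across its 50 mm width, y along its 120 mm length. Grasp it across the 50 mm; it stands 14 mm higher than the fence
- tape: yellow tape measure 34 x 71 x 64 mm standing on the bench behind the board; bystander. Origin: centre of its underside
- tin: round grey tin 68 mm across, 39 mm high; bystander, left of the work. Origin: centre of its underside
- moulding: white primed moulding offcut 85 x 48 x 32 mm on the bench behind the board, to the right; bystander. Origin: centre of its underside

How it is judged:
By the outcome, as a careful person would: the job done as asked, in the order asked, and still so for the second after the job is handed in, while the arm keeps its last pose, push and grip.
It also fails if it takes over 40 s, if anything falls off the work surface, if the arm or the gripper's body presses on something with over 40 N, if the wrist force passes 120 N, or if a joint passes its speed limit or range.

## Working session

There is one attempt and no reset: what is moved stays moved. The work goes in short steps, Python scripts to look and compute and a shell command to move; the robot and the scene stay as the last step left them, time stands still between calls to the robot, and variables do not carry over. Pictures are saved under pics/ and viewed, at most 10 in all, crops included, and the job is handed in when it is done.

```bash
mkdir -p pics; python3 - <<'E'
from cell import manip
import cv2
s=manip.read_state();print(s, manip.tip_reach)
for n in("top","scene"):
    print(n,manip.camera_params(n)); cv2.imwrite(f"pics/{n}0.png",cv2.cvtColor(manip.camera(n),cv2.COLOR_RGB2BGR))
E
```

```text
{'clock': 0.0, 'joints': array([-1.37759793e+00,  3.00443408e-01,  1.52160710e+00, -6.64278806e-06,
        1.32069062e+00, -6.65663805e-02]), 'qd': array([ 0.00015408, -0.00011439,  0.00136789, -0.00028435, -0.00097545,
        0.00039779]), 'effort': array([ 1.79240364e-03, -5.31804729e+01, -3.52733696e+01,  7.08770379e-02,
        2.44704355e-02, -8.73143358e-05]), 'eef_pos': array([ 141.23360326, -531.29315247,  218.89050172]), 'eef_rot': array([-3.14044629e+00, -6.99737017e-05,  2.59766384e-01]), 'wrist_force': array([0.11874475, 0.06356944, 0.0875039 ]), 'moment': array([-0.02102433, -0.00196888, -0.03779505]), 'finger_force': 0.0, 'finger_gap': 94.00029158955243} 14.0
top {'fovy': 55.87175610017115, 'cx': 258.8318974191208, 'cy': 193.83223445578764, 'origin': array([ 489.37702006,  223.32836078, 1088.63889372]), 'attitude': array([-3.06849429,  0.00873225, -1.59804812])}
scene {'fovy': 56.33673229318181, 'cx': 259.99937827831343, 'cy': 192.0552592823843, 'origin': array([242.08269234, 854.95504414, 654.96346109]), 'attitude': array([-2.29320274, -0.00758872, -2.71606115])}
```

```bash
python3 - <<'E'
import cv2
i=cv2.imread("pics/top0.png");cv2.imwrite("pics/top0b.png",cv2.resize(i,(800,600),interpolation=cv2.INTER_CUBIC))
E
```

```text
(no output)
```

View pics/top0b.png

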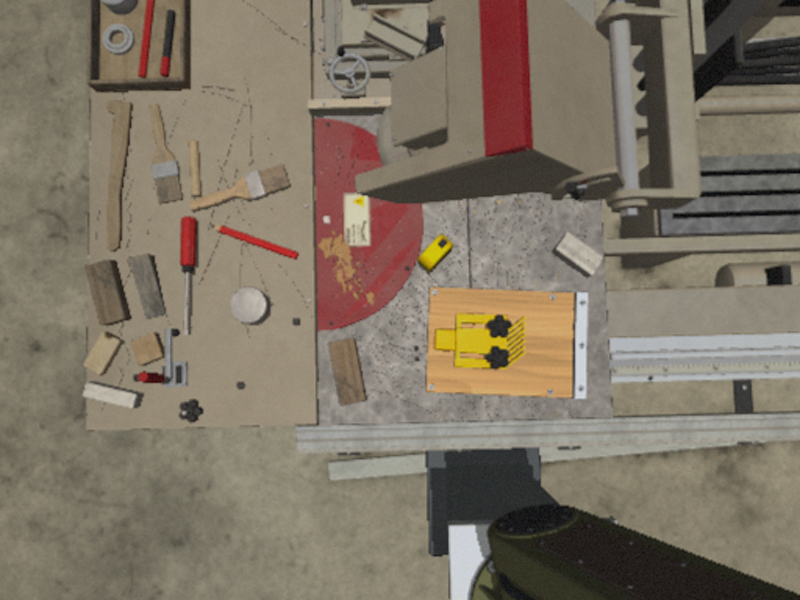

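View pics/scene0.png

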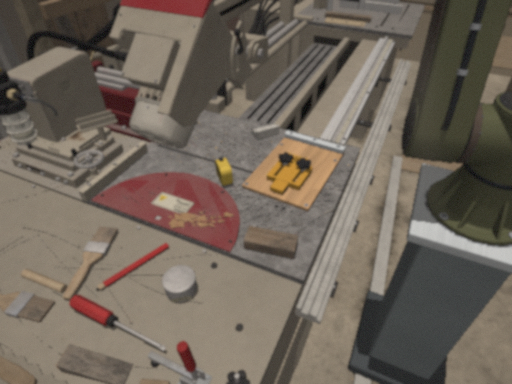

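The top view (800x600) shows the offcut at about (348,370), the board spanning (428..588, 288..398), the featherboard tail at about (445,340), and the fence at x≈582. I'll enlarge a crop to read exact corners.

```bash
python3 - <<'E'
import cv2
i=cv2.imread("pics/top0.png")[170:270,200:392]
i=cv2.resize(i,(768,400),interpolation=cv2.INTER_CUBIC)
for k in range(0,192,20):cv2.putText(i,str(200+k),(k*4,10),0,.35,(255,255,255),1);cv2.line(i,(k*4,12),(k*4,18),(255,255,255),1)
for k in range(0,100,20):cv2.putText(i,str(170+k),(0,k*4+4),0,.35,(255,255,255),1)
cv2.imwrite("pics/top0c.png",i)
E
```

```text
(no output)
```

View pics/top0c.png

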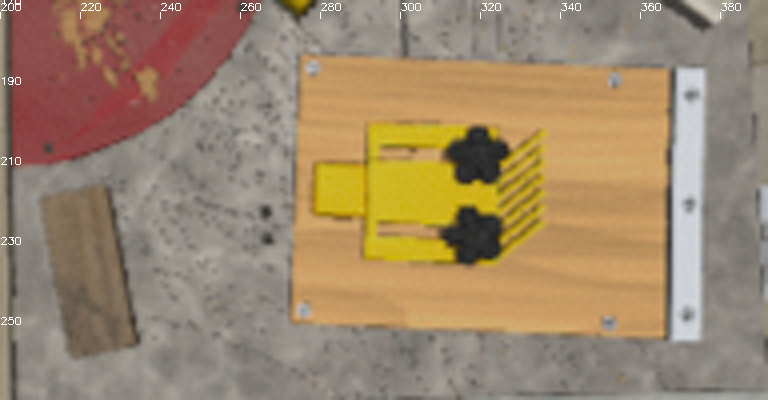

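Crop (4x) corners: offcut top face (40,197),(108,186),(137,345),(73,357). Board left corners (301,54),(291,321). Fence top (675,68),(706,69),(700,341),(668,339). Tail rear end at x≈314, y 162–215.

```bash
cat > h.py <<'E'
import numpy as np
from scipy.spatial.transform import Rotation as R
from cell import manip
def project(P,c):
    d=(np.atleast_2d(P)-c["origin"])@R.from_euler("xyz",c["attitude"]).as_matrix()
    f=192/np.tan(np.radians(c["fovy"]/2)); return f*d[:,:2]/d[:,2:]+[c["cx"],c["cy"]]
def ray(uv,z,c):
    uv=np.atleast_2d(uv).astype(float);f=192/np.tan(np.radians(c["fovy"]/2))
    d=np.c_[(uv-[c["cx"],c["cy"]])/f,np.ones(len(uv))]@R.from_euler("xyz",c["attitude"]).as_matrix().T
    return c["origin"]+d*((z-c["origin"][2])/d[:,2])[:,None]
E
python3 - <<'E'
from h import *
c=manip.camera_params("top")
def g(p,z): return ray(np.array(p)/4+[200,170],z,c)[:,:2]
np.set_printoptions(precision=1,suppress=True)
n=np.linalg.norm
o=g([(40,197),(108,186),(137,345),(73,357)],30);print(o,o.mean(0),[n(o[i]-o[i-1]) for i in range(4)])
l=(o[0]+o[1]-o[2]-o[3]);print("long axis deg",np.degrees(np.arctan2(l[1],l[0])))
b=g([(301,54),(291,321)],12);F=g([(675,68),(706,69),(700,341),(668,339)],28)
print(b,F,n(b[0]-b[1]),n(F[0]-F[3]),n(F[0]-F[1]),n(F[0]-b[0]))
for a in(b[0]-b[1],F[0]-F[3],F[1]-F[2],-(F[0]-b[0]),-(F[3]-b[1])):print(np.degrees(np.arctan2(a[1],a[0])))
t=g([(314,162),(314,215)],30);print("tail rear",t,n(t[0]-t[1]))
t=g([(543,128),(542,228)],21);print("tips",t)
E
```

```text
[[496.7 375. ]
 [503.4 325.2]
 [387.9 306.6]
 [380.5 353.1]] [442.1 340. ] [np.float64(118.25374931013563), np.float64(50.27377713901437), np.float64(116.97623388787295), np.float64(47.12587671901535)]
long axis deg 9.920585592352896
[[598.  180.7]
 [400.7 194.1]] [[ 578.4  -92.4]
 [ 577.  -115. ]
 [ 379.8 -100.7]
 [ 381.8  -77.6]] 197.80550043604393 197.0860555458524 22.666295824217737 273.8352224714576
-3.8848358781650063
-4.296548572153503
-4.171069659544214
85.8868376382419
86.03803612875485
tail rear [[516.7 174.4]
 [478.2 175.6]] 38.567275302400596
tips [[537.3   4.6]
 [464.1   8.5]]
```

```bash
cat >> h.py <<'E'
def plan(*targets):
    "targets: (x,y,z,yaw_deg) world -> tool shift cm, turn units, from the current pose"
    s=manip.read_state();M=R.from_euler("xyz",s["eef_rot"]).as_matrix()
    print("at",s["clock"].__round__(2),s["eef_pos"].round(1),"rpy",np.degrees(s["eef_rot"]).round(2),"F",s["wrist_force"].round(1),"gap",round(s["finger_gap"],1),"ff",round(s["finger_force"],1))
    for t in targets:
        d=M.T@(np.array(t[:3])-s["eef_pos"])/10
        a=(np.degrees(s["eef_rot"][2])-t[3]+180)%360-180
        print(t,"->",d.round(2),round(a/5,2),"rows",round(np.linalg.norm(d)/5,1))
E
python3 -c "
from h import *
plan((420,-100,200,9.9))"
```

```text
at 0.1 [ 141.2 -531.3  219. ] rpy [-179.94   -0.     14.89] F [-0.1 -1.1 -0.2] gap 93.8 ff 0.0
(420, -100, 200, 9.9) -> [ 38.02 -34.52   1.93] 1.0 rows 10.3
```

```bash
python3 -m creep '[[1,[38,-34.5,2],1],[1,[38,-34.5,2],1],[1,[38,-34.5,2],1],[1,[38,-34.5,2],1],[1,[38,-34.5,2],1],[1,[38,-34.5,2],1],[1,[38,-34.5,2],1],[1,[38,-34.5,2],1],[1,[38,-34.5,2],1],[1,[38,-34.5,2],1],[1,[38,-34.5,2],1],[1,[38,-34.5,2],1]]'; python3 -c "
from h import *
plan((442,340,190,9.9))"
```

```text
clock: 1.3
eef_pos: [420.4, -98.9, 199.1]
eef_rot: [-3.141, 0.001, 0.176]
wrist_force: [0.7, 0.1, -0.8]
finger_gap: 94.1
finger_force: 0.0
at 1.3 [420.4 -98.9 199.1] rpy [-1.7997e+02  4.0000e-02  1.0070e+01] F [ 0.7  0.1 -0.8] gap 94.1 ff 0.0
(442, 340, 190, 9.9) -> [  9.8  -42.84   0.92] 0.03 rows 8.8
```

```bash
cat > snap.py <<'E'
import sys,cv2,pickle
from h import *
n=sys.argv[1];c=manip.camera_params("wrist");i=cv2.cvtColor(manip.camera("wrist"),cv2.COLOR_RGB2BGR)
cv2.imwrite(f"pics/{n}.png",i);pickle.dump(c,open(f"pics/{n}.pkl","wb"));print(c)
E
python3 snap.py w1
python3 -m creep '[[1,[9.8,-42.8,0.9],0],[1,[9.8,-42.8,0.9],0],[1,[9.8,-42.8,0.9],0],[1,[9.8,-42.8,0.9],0],[1,[9.8,-42.8,0.9],0],[1,[9.8,-42.8,0.9],0],[1,[9.8,-42.8,0.9],0],[1,[9.8,-42.8,0.9],0],[1,[9.8,-42.8,0.9],0],[1,[9.8,-42.8,0.9],0],[1,[9.8,-42.8,0.9],0]]'
python3 snap.py w2; python3 -c "
import cv2
a=cv2.imread('pics/w1.png');b=cv2.imread('pics/w2.png')
cv2.imwrite('pics/w12.png',cv2.resize(cv2.hconcat([a,b]),(800,300)))
cv2.imwrite('pics/w2b.png',cv2.resize(b,(800,600)))
"
```

```text
{'fovy': 60.60479207245082, 'cx': 252.93132837369185, 'cy': 190.50003363251992, 'origin': array([503.85097143, -84.47577123, 364.17094124]), 'attitude': array([ 2.84836618e+00, -6.41962395e-05, -1.39578875e+00])}
clock: 2.45
eef_pos: [443.3, 337.0, 190.0]
eef_rot: [3.141, 0.001, 0.172]
wrist_force: [-0.3, -0.1, -0.9]
finger_gap: 94.0
finger_force: 0.0
{'fovy': 60.60479207245082, 'cx': 252.93132837369185, 'cy': 190.50003363251992, 'origin': array([526.81566512, 351.27016577, 355.08368703]), 'attitude': array([ 2.84819724e+00, -1.18027952e-03, -1.39932484e+00])}
```

View pics/w2b.png

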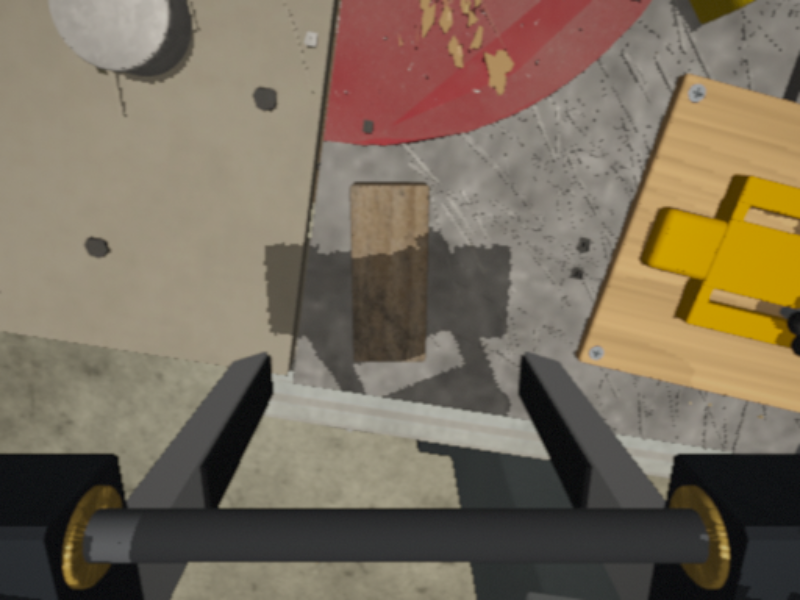

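View pics/w1.png

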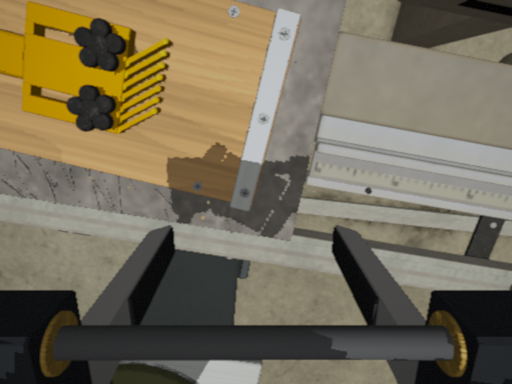

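w2b (800x600): offcut top corners about (351,185),(428,185),(425,359),(355,360). w1 (512x384): fence top (279,10),(300,14),(251,210),(232,208); outer feather tips (169,41) and (158,110).

```bash
python3 - <<'E'
from h import *;import pickle
np.set_printoptions(precision=1,suppress=True);n=np.linalg.norm
c2=pickle.load(open("pics/w2.pkl","rb"));c1=pickle.load(open("pics/w1.pkl","rb"))
o=ray(np.array([(351,185),(428,185),(425,359),(355,360)])*.64,30,c2)[:,:2]
print(o,o.mean(0),[n(o[i]-o[i-1]) for i in range(4)]);l=o[0]+o[1]-o[2]-o[3];print(np.degrees(np.arctan2(l[1],l[0])))
F=ray([(279,10),(300,14),(251,210),(232,208)],28,c1)[:,:2];a=F[0]-F[3]
print(F,(F[0]+F[3])/2,n(a),n(F[0]-F[1]),np.degrees(np.arctan2(a[1],a[0])))
t=ray([(169,41),(158,110)],21,c1)[:,:2];print(t,t.mean(0))
plan((*o.mean(0),33,9.9))
E
```

```text
[[497.4 373.6]
 [505.5 326.5]
 [390.3 306.5]
 [381.3 353.7]] [443.6 340.1] [np.float64(117.72641088859282), np.float64(47.77026912978311), np.float64(117.00255902560848), np.float64(48.06345429625635)]
9.804438734320424
[[ 578.3  -95.6]
 [ 578.4 -115.3]
 [ 381.7 -104. ]
 [ 380.4  -83.2]] [479.3 -89.4] 198.27833615214658 19.667257318153812 -3.576973422786486
[[535.3   2.8]
 [469.2   7.3]] [502.2   5.1]
at 2.5 [443.4 336.4 190.3] rpy [180.    0.    9.8] F [-0.1 -1.3 -0.5] gap 94.0 ff 0.0
(np.float64(443.62274636750976), np.float64(340.0851163570388), 33, 9.9) -> [ 0.1 -0.4 15.7] -0.02 rows 3.1
```

```bash
python3 -m creep '[[1,[0.1,-0.4,8],0],[1,[0.1,-0.4,12],0],[1,[0.1,-0.4,15.7],0],[1,[0.1,-0.4,15.7],0],[1,[0.1,-0.4,15.7],0],[-0.3,[0.1,-0.4,15.7],0],[-0.3,[0.1,-0.4,15.7],0],[-0.3,[0.1,-0.4,15.7],0],[-0.3,[0.1,-0.4,15.7],0],[-0.3,[0.1,-0.4,15.7],0]]' 25;python3 -c "
from h import *
plan((443,340,33,9.9))"
```

```text
clock: 3.5
eef_pos: [443.4, 342.2, 33.9]
eef_rot: [-3.141, -0.001, 0.173]
wrist_force: [-0.0, 0.5, -0.3]
finger_gap: 57.4
finger_force: 0.0
at 3.5 [443.4 342.2  33.9] rpy [-1.7998e+02 -4.0000e-02  9.8900e+00] F [-0.   0.5 -0.3] gap 57.4 ff 0.0
(443, 340, 33, 9.9) -> [-0.08  0.21  0.09] -0.0 rows 0.0
```

```bash
python3 -m creep '[[-0.3,[0,0,0.1],0],[-0.3,[0,0,0.1],0],[-0.3,[0,0,0.1],0],[-0.3,[0,0,0.1],0],[-0.3,[0,0,0.1],0],[-0.3,[0,0,-3],0],[-0.3,[0,0,-6],0],[-0.3,[0,0,-9],0],[-0.3,[0,0,-9],0],[-0.3,[0,0,-9],0]]';python3 -c "
from h import *
plan((493.5,-59,125,-4.0))"
```

```text
clock: 4.5
eef_pos: [443.2, 342.1, 123.2]
eef_rot: [-3.142, -0.0, 0.173]
wrist_force: [0.1, -0.2, -1.2]
finger_gap: 49.9
finger_force: 25.0
at 4.5 [443.2 342.1 123.2] rpy [-1.80e+02 -1.00e-02  9.89e+00] F [ 0.1 -0.2 -1.2] gap 49.9 ff 25.0
(493.5, -59, 125, -4.0) -> [-1.93 40.37 -0.18] 2.78 rows 8.1
```

```bash
python3 -m creep '[[-0.3,[-1.6,39.6,-0.2],2.8],[-0.3,[-1.6,39.6,-0.2],2.8],[-0.3,[-1.6,39.6,-0.2],2.8],[-0.3,[-1.6,39.6,-0.2],2.8],[-0.3,[-1.6,39.6,-0.2],2.8],[-0.3,[-1.6,39.6,-0.2],2.8],[-0.3,[-1.6,39.6,-0.2],2.8],[-0.3,[-1.6,39.6,-0.2],2.8],[-0.3,[-1.6,39.6,-0.2],2.8],[-0.3,[-1.6,39.6,-0.2],2.8],[-0.3,[-1.6,39.6,-0.2],2.8],[-0.3,[-1.6,39.6,-0.2],2.8]]';python3 snap.py w3; python3 -c "
from h import *
import cv2
cv2.imwrite('pics/w3b.png',cv2.resize(cv2.imread('pics/w3.png'),(800,600),interpolation=2))
plan((496,-55,49,-4.0))"
```

```text
clock: 5.7
eef_pos: [495.3, -49.6, 125.0]
eef_rot: [-3.141, 0.001, -0.07]
wrist_force: [0.2, 0.7, -1.0]
finger_gap: 49.5
finger_force: 25.0
{'fovy': 60.60479207245082, 'cx': 252.93132837369185, 'cy': 190.50003363251992, 'origin': array([579.81972815, -55.8250958 , 290.10905267]), 'attitude': array([ 2.84838539e+00, -3.91041921e-04, -1.64170197e+00])}
at 5.75 [495.4 -49.7 125.2] rpy [-1.7999e+02  3.0000e-02 -4.0100e+00] F [-0.4 -0.2 -0.7] gap 49.6 ff 25.0
(496, -55, 49, -4.0) -> [0.11 0.53 7.62] -0.0 rows 1.5
```

View pics/w3b.png

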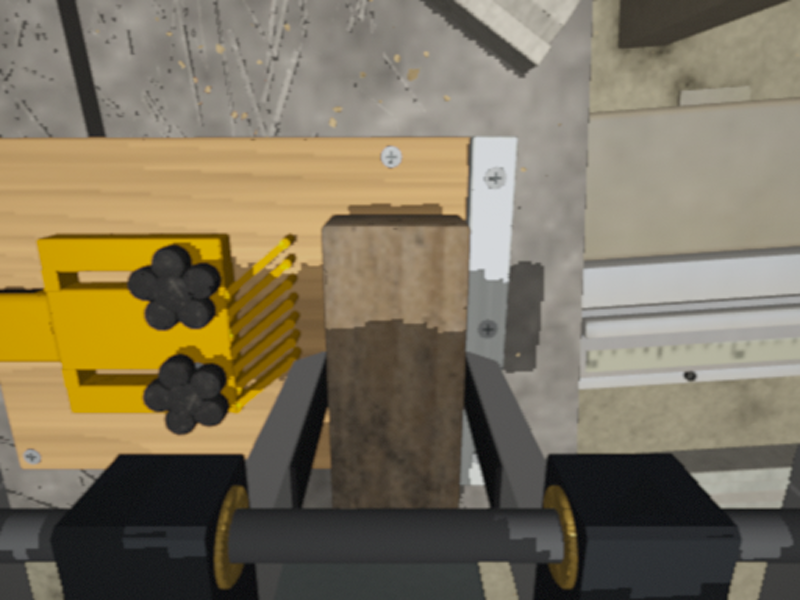

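w3b: the offcut is held square, parallel to the fence. The fence face top edge runs (470,138)–(467,365), outer edge (517,138)–(503,370); outer tips are (293,238) and (238,410), with the offcut's far top edge at (325..467,225).

```bash
python3 - <<'E'
from h import *;import pickle
np.set_printoptions(precision=1,suppress=True)
c=pickle.load(open("pics/w3.pkl","rb"))
print(ray(np.array([(470,138),(467,365),(517,138),(503,370)])*.64,28,c))
print("tips",ray(np.array([(293,238),(298,352)])*.64,21,c))
o=ray(np.array([(324,225),(467,225),(331,505),(461,505)])*.64,30+125-33,c);print("offcut",o)
E
```

```text
[[ 579.4  -92.5   28. ]
 [ 459.1  -87.3   28. ]
 [ 577.8 -115.3   28. ]
 [ 454.6 -107.2   28. ]]
tips [[535.5   1.4  21. ]
 [470.6   6.9  21. ]]
offcut [[555.7 -30.8 122. ]
 [552.4 -77.6 122. ]
 [446.8 -21.4 122. ]
 [443.2 -71.9 122. ]]
```

```bash
python3 -m creep '[[-0.3,[0.2,0.7,4],0],[-0.3,[0.2,0.7,7],0],[-0.3,[0.2,0.7,7.6],0],[-0.3,[0.2,0.7,7.75],0],[-0.3,[0.2,0.7,7.85],0],[-0.3,[0.2,0.7,7.95],0],[-0.3,[0.2,0.7,7.95],0],[-0.3,[0.2,0.7,7.95],0]]';python3 -c "
from h import *
plan((497,-64,45,-4.0))"
```

```text
clock: 6.55
eef_pos: [497.3, -57.9, 46.6]
eef_rot: [3.141, -0.001, -0.072]
wrist_force: [-0.4, -0.1, 0.6]
finger_gap: 49.8
finger_force: 25.0
at 6.55 [497.3 -57.9  46.6] rpy [ 1.7999e+02 -5.0000e-02 -4.1100e+00] F [-0.4 -0.1  0.6] gap 49.8 ff 25.0
(497, -64, 45, -4.0) -> [0.02 0.61 0.16] -0.02 rows 0.1
```

```bash
python3 -m creep '[[-0.3,[0,0.2,0.05],0],[-0.3,[0,0.4,0.05],0],[-0.3,[0,0.5,0.05],0],[-0.3,[0,0.55,0.05],0],[-0.3,[0,0.55,0.05],0]]';python3 -c "
from h import *
plan((497,-65,45,-4.0))"
```

```text
clock: 7.05
eef_pos: [496.5, -62.6, 45.5]
eef_rot: [-3.14, 0.0, -0.071]
wrist_force: [-0.3, 9.5, 1.3]
finger_gap: 49.6
finger_force: 25.0
at 7.05 [496.5 -62.6  45.5] rpy [-1.7992e+02  2.0000e-02 -4.0900e+00] F [-0.3  9.5  1.3] gap 49.6 ff 25.0
(497, -65, 45, -4.0) -> [0.07 0.24 0.05] -0.02 rows 0.1
```

```bash
python3 -m creep '[[-0.3,[0,-0.08,0],0],[0.4,[0,-0.08,0],0],[0.6,[0,-0.08,0],0],[0.6,[0,-0.08,0],0],[0.6,[0,-0.08,0],0],[0.6,[0,-0.08,-4],0],[0.6,[0,-0.08,-8],0],[0.6,[0,-0.08,-8],0]]';python3 -c "
from h import *
plan((504,110,130,85.9))"
```

```text
clock: 7.85
eef_pos: [498.8, -63.1, 130.2]
eef_rot: [3.141, -0.008, -0.072]
wrist_force: [-0.6, 0.1, -0.7]
finger_gap: 75.2
finger_force: 0.0
at 7.85 [498.8 -63.1 130.2] rpy [179.94  -0.45  -4.12] F [-0.6  0.1 -0.7] gap 75.2 ff 0.0
(504, 110, 130, 85.9) -> [-7.20e-01 -1.73e+01 -1.00e-02] -18.0 rows 3.5
```

```bash
python3 -m creep '[[1,[-1.6,-22,0],-18],[1,[-1.6,-22,0],-18],[1,[-1.6,-22,0],-18],[1,[-1.6,-22,0],-18],[1,[-1.6,-22,0],-18],[1,[-1.6,-22,0],-18],[1,[-1.6,-22,0],-18],[1,[-1.6,-22,0],-18],[1,[-1.6,-22,0],-18],[1,[-1.6,-22,0],-18],[1,[-1.6,-22,0],-18],[1,[-1.6,-22,0],-18]]';python3 snap.py w4; python3 -c "
from h import *
import cv2
t=cv2.cvtColor(manip.camera('top'),cv2.COLOR_RGB2BGR)[165:265,250:383]
w=cv2.imread('pics/w4.png')
cv2.imwrite('pics/v4.png',cv2.hconcat([cv2.resize(w,(400,300)),cv2.resize(t,(399,300),interpolation=2)]))
plan((498,158,28,85.9))"
```

```text
clock: 9.05
eef_pos: [496.3, 157.9, 124.8]
eef_rot: [-3.141, 0.0, 1.5]
wrist_force: [0.6, -0.3, -0.4]
finger_gap: 93.5
finger_force: 0.0
{'fovy': 60.60479207245082, 'cx': 252.93132837369185, 'cy': 190.50003363251992, 'origin': array([502.59069381, 241.82382643, 289.94178379]), 'attitude': array([ 2.84836975e+00,  6.80491862e-04, -7.17008788e-02])}
at 9.15 [496.4 157.9 125. ] rpy [-1.7997e+02  1.0000e-02  8.5740e+01] F [-0.2  0.7 -0.5] gap 93.9 ff 0.0
(498, 158, 28, 85.9) -> [0.02 0.17 9.7 ] -0.03 rows 1.9
```

View pics/v4.png

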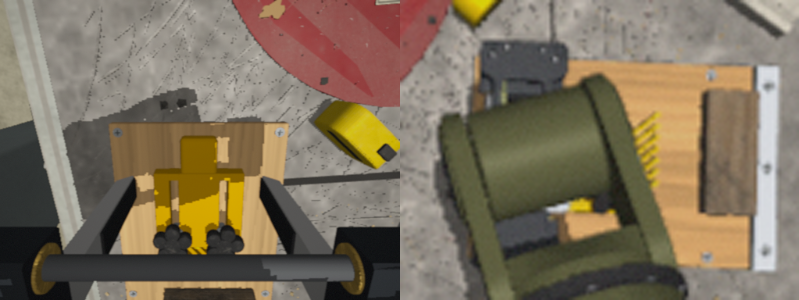

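Left (wrist): tail rear edge at (181..216,137). Right (top): the offcut lies flat against the fence, in front of the feathers. Now I'll check the tail position and the tape clearance.

```bash
python3 - <<'E'
from h import *;import pickle
np.set_printoptions(precision=1,suppress=True)
c=pickle.load(open("pics/w4.pkl","rb"));t=manip.camera_params("top")
print("rear",ray(np.array([(181,137),(216,137)])*1.28,30,c))
print("tape",ray(np.array([(420,255),(435,270),(452,240)])*.64,40,t))
# offcut in top crop (scale 3)
print("offcut",ray(np.array([(704,90),(757,90),(755,214),(701,214)])*1.0/3+[250-400/3,165],42,t))
E
```

```text
rear [[480.4 177.7  30. ]
 [516.9 175.   30. ]]
tape [[655.3 198.8  40. ]
 [626.3 171.7  40. ]
 [681.9 138.1  40. ]]
offcut [[555.4 -36.9  42. ]
 [554.  -87.8  42. ]
 [435.4 -80.   42. ]
 [436.8 -28.6  42. ]]
```

```bash
python3 -m creep '[[0.6,[0.05,0.12,5],0],[0.6,[0.05,0.12,8],0],[0.6,[0.05,0.12,9.5],0],[0.6,[0.05,0.12,9.5],0],[0,[0.05,0.12,9.5],0],[-0.4,[0.05,0.12,9.5],0],[-0.4,[0.05,0.12,9.5],0],[-0.4,[0.05,0.12,9.5],0],[-0.4,[0.05,0.12,9.5],0],[-0.4,[0.05,0.12,9.5],0],[-0.4,[0.05,0.12,9.5],0],[-0.4,[0.05,0.12,9.5],0]]' 35;python3 -c "
from h import *
plan((497,158,30,85.9))"
```

```text
clock: 10.35
eef_pos: [497.3, 158.5, 30.8]
eef_rot: [-3.141, 0.0, 1.499]
wrist_force: [-3.9, 0.6, 5.7]
finger_gap: 39.8
finger_force: 35.0
at 10.35 [497.3 158.5  30.8] rpy [-1.7996e+02  1.0000e-02  8.5890e+01] F [-3.9  0.6  5.7] gap 39.8 ff 35.0
(497, 158, 30, 85.9) -> [-0.05 -0.03  0.08] -0.0 rows 0.0
```

```bash
python3 -m creep '[[-0.4,[-0.6,-0.03,0],0],[-0.4,[-1.2,-0.03,0],0],[-0.4,[-1.8,-0.03,0],0],[-0.4,[-2.4,-0.03,0],0],[-0.4,[-2.9,-0.03,0],0],[-0.4,[-3.3,-0.03,0],0],[-0.4,[-3.3,-0.03,0],0],[-0.4,[-3.3,-0.03,0],0]]';python3 -c "
from h import *
plan((495,114,30,85.9))"
```

```text
clock: 11.15
eef_pos: [495.0, 124.9, 30.8]
eef_rot: [3.142, 0.0, 1.499]
wrist_force: [-2.6, -0.6, 6.3]
finger_gap: 40.2
finger_force: 35.0
at 11.15 [495.  124.9  30.8] rpy [1.7999e+02 1.0000e-02 8.5870e+01] F [-2.6 -0.6  6.3] gap 40.2 ff 35.0
(495, 114, 30, 85.9) -> [-1.09  0.07  0.08] -0.01 rows 0.2
```

```bash
g(){ grep -E 'eef_pos|wrist'; }
python3 -m creep '[[-0.4,[-0.3,0,0],0],[-0.4,[-0.6,0,0],0],[-0.4,[-0.6,0,0],0]]'|g
python3 -m creep '[[-0.4,[-0.2,0,0],0],[-0.4,[-0.2,0,0],0]]'|g
python3 -m creep '[[-0.4,[-0.2,0,0],0],[-0.4,[-0.2,0,0],0]]'|g
python3 -m creep '[[-0.4,[-0.2,0,0],0],[-0.4,[-0.2,0,0],0]]'|g
python3 -m creep '[[-0.4,[0,0,0],0]]'|g
```

```text
eef_pos: [494.6, 118.9, 30.8]
wrist_force: [-2.7, -0.4, 5.4]
eef_pos: [494.5, 117.0, 30.8]
wrist_force: [-2.7, -1.2, 6.1]
eef_pos: [494.4, 115.2, 30.8]
wrist_force: [-2.7, 2.1, 5.4]
eef_pos: [494.2, 113.5, 30.8]
wrist_force: [-2.2, 4.8, 5.8]
eef_pos: [494.2, 113.5, 30.8]
wrist_force: [-1.4, 3.9, 5.8]
```

```bash

cat > avg.py <<'E'
from h import *
L=[]
for k in range(6):
    s=manip.read_state();L.append([s["eef_pos"][1],*s["wrist_force"]]);manip.camera("top")
print(np.mean(L,0).round(2),round(s["clock"],1))
E
python3 avg.py
python3 -m creep '[[-0.4,[-0.1,0,0],0],[-0.4,[-0.2,0,0],0],[-0.4,[-0.2,0,0],0]]'>/dev/null; python3 avg.py
```

```text
[113.5   -2.07   3.93   5.3 ] 12.4
[111.88  -1.8    7.38   4.29] 13.0
```

```bash

python3 -m creep '[[-0.4,[-0.1,0,0],0],[-0.4,[-0.2,0,0],0],[-0.4,[-0.2,0,0],0],[-0.4,[-0.2,0,0],0]]'>/dev/null; python3 avg.py; python3 snap.py w5 >/dev/null; python3 -c "
from h import *
import cv2
t=cv2.cvtColor(manip.camera('top'),cv2.COLOR_RGB2BGR)[165:265,250:383]
s=cv2.cvtColor(manip.camera('scene'),cv2.COLOR_RGB2BGR)[110:220,220:367]
cv2.imwrite('pics/v5.png',cv2.hconcat([cv2.resize(s,(400,300),interpolation=2),cv2.resize(t,(399,300),interpolation=2)]))
plan()"
```

```text
[110.13  -1.63   9.32   4.44] 13.7
at 13.9 [494.  110.1  30.8] rpy [ 1.7997e+02 -9.0000e-02  8.5870e+01] F [-1.1 10.1  4.5] gap 39.6 ff 35.0
```

View pics/v5.png

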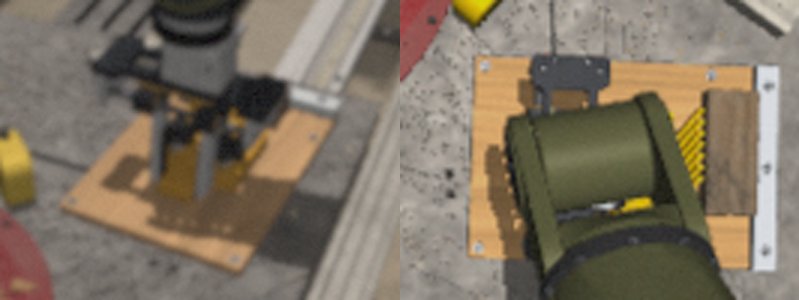

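The offcut sits tight on the fence, with the feathers bearing on it. Wrist push is about 9.4 N including roughly 1 N of friction, so I'll advance 0.7 mm more.

```bash

python3 -m creep '[[-0.4,[-0.07,0,0],0],[-0.4,[-0.07,0,0],0],[-0.4,[-0.07,0,0],0],[-0.4,[-0.07,0,0],0]]'>/dev/null; python3 avg.py; python3 avg.py
```

```text
[109.54  -1.    10.73   3.53] 14.6
[109.54  -1.4   10.77   3.74] 14.8
```

```bash
python3 -c "
from cell import manip
print(manip.sign_off())"
```

```text
the job is handed in; nothing more can be done
None
```

The offcut is laid flat against the fence in front of the feathers and let go. The featherboard is held at about 10 N (10.7 N at the wrist, less about 1 N of friction, roughly 6 mm of bend), so you can tighten the knobs; the job was handed in at about 15 s.

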